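Sweep the silver scraps off the bench board into the catch tray

ROBOT

A 6-joint arm with a two-finger parallel gripper is mounted at the origin on the work surface. World frame = base frame: x ahead of the robot, y to its left, z up, the work surface at z = 0. Lengths are in mm, angles in rad, forces in N, time in s.
With the tool pointing down it reaches from about 400 to 825 mm from the base axis. Payload 7 kg.
Tool frame: the origin (TCP) lies on the centre line of the jaws, within the pads' length; the fingertips stand 19 mm ahead of it and the grasp point (between the pads) is the TCP (ctrl.tips_ahead is the distance from the TCP to the fingertips, in mm); z points along the fingers, y is the line along which they close (so a half turn about z gives the same grasp; the last joint's range is limited). The gripper opens to 88 mm and grips with 3 to 60 N. Pads are 19 mm wide; open, the fingers measure 130 mm over their backs; the gripper's body (78 mm by 193 mm) begins 47 mm behind the grasp point.
Start: joints at [1.5, 0.359, 0.012, 0, -1.224, -0.288], TCP at [237.034, 631.989, 211.761] pointing down, gripper open.
Joint ranges: [-3.07, 3.07], [-1.43, 2.12], [-1.02, 1.25], [-3.03, 1.67], [-3.05, -0], [-3.03, 3.03]. Speed limits (rad/s): [2.39, 2.39, 3.01, 3.14, 3.14, 3.14].

INTERFACE

Orientations are given as a unit quaternion [w, x, y, z].
In Python, from bench import ctrl gives the robot as it stands. The module is installed in compiled form; this text tells all that it offers. Calls block until the motion is done:
- ctrl.move_to(position, orientation): joint-space move of the TCP to a pose.
- ctrl.line_to(position, ori=None, speed=150, until_force=None): straight line of the TCP; ori=None keeps the orientation; speed is the mean speed in mm/s. With until_force (N) it stops when the force on the tool has changed by that much, and returns True; else False.
- ctrl.move_joints(angles): joint-space move.
- ctrl.move_gripper(opening, f_grip=None): opening from 0.0 (shut) to 1.0 (fully open); f_grip is the grip in N (None keeps the last); returns when the fingers have stopped.
- ctrl.hold(seconds).
- ctrl.inverse_kinematics(position, orientation): joint angles nearest the present ones, or None.
- ctrl.observe(): the state.
- ctrl.capture(name): name is "scene" or "top"; returns the picture (384x512x3 uint8, red, green, blue); there is no depth.
- ctrl.camera_params(name): a dict with "K" (3x3 intrinsics, pixels), "distortion" ([k1, k2, p1, p2, k3] as OpenCV has them; the pictures are not rectified), "R" (3x3) and "t" (3): a world point X has camera coordinates R X + t. Camera axes: x right, y down, z forward; pixel columns grow to the right and rows downward; lengths in mm; the calibration is good to about 2 mm. A picture is of the moment at which its call begins. camera_params takes no time and is no camera call.
A pose or a line that the arm cannot do raises ctrl.MotionError and nothing moves.
- ctrl.close_job(): hands the job in; it is judged then, once.
The state is a dict: "clock": time; "joint_pos": joint angles; "joint_vel": joint speeds; "effort": joint torques, N m; "tool_pos": TCP position; "ee_rot": TCP orientation; "wrist_force": force on the tool from outside, world axes, zero at the start; "moment": the same for the moment, N m; "finger_gap": opening from 0.0 (shut) to 1.0 (fully open); "grip_force": force on a finger pad.
Only numpy, scipy, OpenCV 4.12 (cv2) and the standard library are available. Lean on these libraries where they do the work, as an engineer would, in place of code of your own. Each camera call takes 0.05 s, during which the arm holds its last target. There are 200 camera calls.

TASK

Clear the jeweller's bench board: with the closed fingers, sweep the three loose silver scraps (the ring blank, the bar offcut and the disc) across the board and over its edge, so that all three drop into the catch tray standing against that edge. Only push them along the board, never pick them up, and leave the jar, the ring cone, the wire spool and the doming block standing where they are.

Things in the scene. Friction and masses are not known exactly. Their poses are not given: they have to be found in the camera images.
- board: Fixed wooden bench board, 240 (x) by 200 (y) by 40 mm high, flat top without rim 40 mm above the table; origin at the centre of its underside. Its x points roughly away from the robot; a lower notched pin sticks out 70 mm at its -x end. The scraps lie in strips at its x about -68 and +68 mm; jar, cone and spool stand in a row along its middle (x about 0; y about -60, 0, 60 mm).
- tray: Catch tray, fixed open grey box, 210 (x) by 110 (y) by 30 mm high outside, walls 5 mm, parallel to the board; origin at the centre of its underside, on the table. It stands 2 mm from the board's +y or -y edge (its centre 157 mm from the board's centre line), shifted up to 25 mm along it, so parts of that edge can lie beyond its ends. Rim 10 mm below the board's top.
- ring_blank: Silver ring blank lying flat on the board: plain ring, outside diameter 24, hole 17, height 9 mm, about 16 g; origin at the centre of its underside.
- bar_offcut: Silver bar offcut, 30 (its x) by 11 (y) by 9 mm high, about 28 g, lying at any angle; origin at the centre of its underside.
- disc: Silver disc, a solid slug of diameter 24 and height 9 mm, about 35 g, lying flat; origin at the centre of its underside.
- jar: Small amber glass jar with a black cap standing on the board, diameter 28, height 42 mm, 60 g; origin at the centre of its underside. Leave it alone.
- ring_cone: Wooden ring cone with a finished brass ring on it, standing on the board, foot diameter 30, height 46 mm, 70 g; origin at the centre of its underside. Leave it alone.
- wire_spool: Spool of copper wire with black flanges standing on the board, diameter 30, height 30 mm, 90 g; origin at the centre of its underside. Leave it alone.
- doming_block: Dark steel doming block, 50 mm cube, 0.95 kg, standing on the table by the board's other long edge (the one without the tray), its centre 157 mm from the board's centre; origin at the centre of its underside. Leave it alone.

How it is judged (in metres and radians):
At the end, for the whole second after the job is handed in: The ring blank, the bar offcut and the disc all lie at rest inside the catch tray (centre within its walls, below its rim: underside centre lower than 26 mm above the table), and the jar, ring cone, wire spool and doming block stand upright within 15 mm of where they began (x of ring_blank in the frame of tray between -0.1 and 0.1 m and y of ring_blank in the frame of tray between -0.05 and 0.05 m and z of each of ring_blank, bar_offcut, disc in the frame of tray below 0.026 m and linear speed of each of ring_blank, bar_offcut, disc below 0.03 m/s and x of bar_offcut in the frame of tray between -0.1 and 0.1 m and y of bar_offcut in the frame of tray between -0.05 and 0.05 m and x of disc in the frame of tray between -0.1 and 0.1 m and y of disc in the frame of tray between -0.05 and 0.05 m and distance of each of jar, ring_cone, wire_spool, doming_block from where it was at the start of the episode below 0.015 m and angle between each of jar, ring_cone, wire_spool, doming_block's own z axis and vertical below 0.35 rad); the robot touches nothing.
It fails at once if a scrap is lifted (more than 20 mm above the board's top) instead of being swept (height (world z) of any of ring_blank, bar_offcut, disc above 0.06 m).
It fails at once if the jar is shifted by more than 15 mm or knocked over (distance of jar from where it was at the start of the episode above 0.015 m or angle between jar's own z axis and vertical above 0.35 rad).
It fails at once if the ring cone is shifted by more than 15 mm or knocked over (distance of ring_cone from where it was at the start of the episode above 0.015 m or angle between ring_cone's own z axis and vertical above 0.35 rad).
It fails at once if the wire spool is shifted by more than 15 mm or knocked over (distance of wire_spool from where it was at the start of the episode above 0.015 m or angle between wire_spool's own z axis and vertical above 0.35 rad).
It fails at once if the doming block is shifted by more than 15 mm or knocked over (distance of doming_block from where it was at the start of the episode above 0.015 m or angle between doming_block's own z axis and vertical above 0.35 rad).
It also fails if it takes over 58 s, if anything falls off the work surface, if the arm or the gripper's body presses on something with over 40 N, if the wrist force passes 120 N, or if a joint passes its speed limit or range.

## Working session

There is one attempt and no reset: what is moved stays moved. The work goes in short steps, each a Python script; the robot and the scene stay as the last script left them, time stands still between calls to the robot, and variables do not carry over. Pictures are saved under pics/ and viewed, at most 10 in all, crops included, and the job is handed in when it is done.

```bash
mkdir -p pics
python3 - <<'E'
from bench import ctrl
import cv2
for n in("top","scene"):
    im=ctrl.capture(n); cv2.imwrite(f"pics/{n}0.png",im[:,:,::-1])
    p=ctrl.camera_params(n); print(n,p)
print(ctrl.observe()["clock"],ctrl.observe()["ee_rot"])
E
```

```text
top {'K': array([[468.49599184,   0.        , 258.42260794],
       [  0.        , 468.49599184, 186.50983742],
       [  0.        ,   0.        ,   1.        ]]), 'distortion': array([0.01641276, 0.        , 0.        , 0.        , 0.        ]), 'R': array([[ 0.00807267, -0.99979789,  0.01841245],
       [-0.98557563, -0.01106784, -0.16887325],
       [ 0.16904291, -0.01678361, -0.98546578]]), 't': array([ 20.62420952, 576.10077132, 733.8584606 ])}
scene {'K': array([[467.78681946,   0.        , 259.06915925],
       [  0.        , 467.78681946, 189.80625546],
       [  0.        ,   0.        ,   1.        ]]), 'distortion': array([-0.07077411,  0.        ,  0.        ,  0.        ,  0.        ]), 'R': array([[ 7.33765554e-01,  6.79402281e-01,  8.07256973e-04],
       [ 5.80786535e-01, -6.26641530e-01, -5.19622357e-01],
       [-3.52526754e-01,  3.81749831e-01, -8.54395666e-01]]), 't': array([-442.19524175, -291.68621611, 1001.70569368])}
0.1 [ 7.66881204e-04  9.83940658e-01 -1.78494230e-01 -5.57289988e-05]
```

View pics/top0.png

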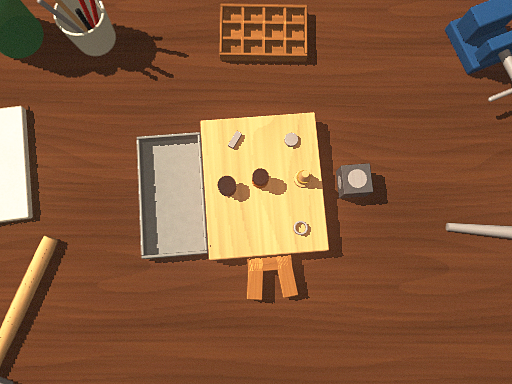

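View pics/scene0.png

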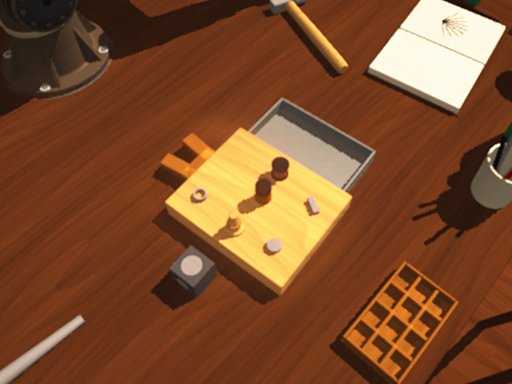

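The top view shows the board with corners near (201,121), (315,113), (328,250) and (209,259), and the tray to its left, on the +y side. The ring is at (302,228), the disc at (291,140) and the bar at (235,140). The row runs from spool/jar at (227,186) and (260,177) to the cone at (303,179), and the doming block is at (357,180). The scene view agrees: ring (200,195), disc (273,246), bar (313,206).

```bash
cat > h.py <<'E'
import numpy as np, cv2
from bench import ctrl
def ray(n,px,z):
    p=ctrl.camera_params(n); u=cv2.undistortPoints(np.float32(px).reshape(-1,1,2),p["K"],p["distortion"])[:,0]
    d=np.c_[u,np.ones(len(u))]@p["R"]; c=-p["R"].T@p["t"]
    return (c+d*((z-c[2])/d[:,2])[:,None])[:,:2]
def board(n,im):
    hsv=cv2.cvtColor(im,cv2.COLOR_RGB2HSV)
    m=cv2.inRange(hsv,(15,60,150),(32,255,255))
    cs=cv2.findContours(m,cv2.RETR_EXTERNAL,cv2.CHAIN_APPROX_NONE)[0]
    return max(cs,key=cv2.contourArea),hsv
def silver(hsv,c):
    b=np.zeros(hsv.shape[:2],np.uint8); cv2.drawContours(b,[cv2.convexHull(c)],-1,255,-1)
    b=cv2.erode(b,np.ones((5,5)))
    m=cv2.inRange(hsv,(0,0,110),(180,75,255))&b
    return [k for k in cv2.findContours(m,cv2.RETR_EXTERNAL,cv2.CHAIN_APPROX_NONE)[0] if cv2.contourArea(k)>15]
E
python3 - <<'E'
from h import *
for n in("top","scene"):
    im=cv2.imread(f"pics/{n}0.png")[:,:,::-1].copy()
    c,hsv=board(n,im)
    print(n,"board",cv2.minAreaRect(np.float32(ray(n,c,40))))
    for k in silver(hsv,c):
        (u,v),r=cv2.minEnclosingCircle(k); print((round(u),round(v)),cv2.contourArea(k),cv2.minAreaRect(np.float32(ray(n,k,47))))
P=np.float32
print("corners",ray("top",P([(201,121),(315,113),(328,250),(209,259)]),40))
print("tray rim corners",ray("top",P([(137,136),(200,133),(145,257),(207,256)]),30))
print("caps",ray("top",P([(227,186),(260,177)]),80),"cone",ray("top",P([(303,179)]),65))
E
```

```text
top board ((582.5984497070312, 18.57666778564453), (238.34811401367188, 198.64125061035156), 5.128297805786133)
(300, 227) 134.0 ((508.2883605957031, -43.94000244140625), (21.520246505737305, 21.53972816467285), 89.71443176269531)
(291, 139) 123.0 ((659.0514526367188, -27.980060577392578), (21.13132095336914, 22.279083251953125), 0.729387104511261)
(234, 139) 84.0 ((657.8683471679688, 67.81869506835938), (10.310525894165039, 29.105396270751953), 60.69910430908203)
scene board ((575.7949829101562, 45.63739776611328), (263.93634033203125, 256.6806640625), 4.117005348205566)
(274, 245) 116.0 ((658.7899780273438, -28.000308990478516), (20.057283401489258, 18.520109176635742), 42.779964447021484)
(312, 204) 60.5 ((658.197998046875, 67.73481750488281), (8.746049880981445, 28.1041202545166), 58.78490447998047)
(303, 159) 1843.0 ((582.4822998046875, 140.27093505859375), (189.28094482421875, 49.5893440246582), 4.369333744049072)
corners [[690.9943754  126.08178135]
 [708.20252748 -71.33867047]
 [472.09148901 -89.97908198]
 [455.717943   106.21089329]]
tray rim corners [[665.53097355 236.98867233]
 [672.44951657 128.31728459]
 [458.35493193 213.07132933]
 [460.77894913 110.52079542]]
caps [[570.78791434  77.03475812]
 [586.07444947  24.29571804]] cone [[586.43611634 -46.68193569]]
```

```bash
cat >> h.py <<'E'
from scipy.spatial.transform import Rotation as Ro
th=np.radians(4.8); C=np.array([582.3,18.4]); B=np.array([[np.cos(th),-np.sin(th)],[np.sin(th),np.cos(th)]])
def quat(d):  # tool down, closing line across the sweep direction d (board frame)
    best=None
    for s in(1,-1):
        w=B@np.array(d)*s; y=np.r_[w[1],-w[0],0]; z=np.array([0,0,-1.]); M=np.c_[np.cross(y,z),y,z]
        q=Ro.from_matrix(M).as_quat()[[3,0,1,2]]
        j=ctrl.inverse_kinematics([*C,150],q)
        if j is not None and (best is None or abs(j[5])<best[0]): best=(abs(j[5]),q)
    return best[1]
def sweep(p,xe,back,ye=122,tip=43,speed=110):
    p=np.array(p,float); d=np.array([xe,100.])-p; d/=np.linalg.norm(d); q=quat(d)
    a=p-d*back; e=p+d*(ye-p[1])/d[1]; W=lambda v,z:[*(C+B@v),z]
    z=tip+ctrl.tips_ahead
    ctrl.move_to(W(a,150),q); ctrl.line_to(W(a,z),speed=120)
    ctrl.line_to(W(e,z),speed=speed); ctrl.line_to(W(e,150),speed=200)
    o=ctrl.observe(); print(round(o["clock"],1),o["tool_pos"],o["wrist_force"])
E
python3 - <<'E'
from h import *
ctrl.move_gripper(0.0)
sweep((79.5,42.8),62,34)
im=ctrl.capture("scene");cv2.imwrite("pics/s1.png",im[:,:,::-1])
E
```

```text
6.8 [627.29509225 144.15045613 150.49344779] [-0.97274433  0.61541776 -0.61793805]
```

View pics/s1.png

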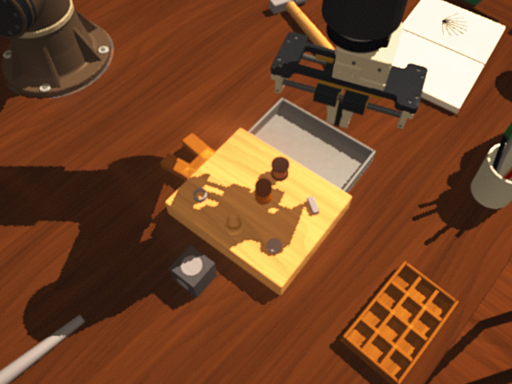

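The bar is still at (313,206), so the sweep missed it. The gripper fingers at (325,95) and (352,105) look parted, so I'll check the gap and the tip height.

Run:
```python
from h import *
o=ctrl.observe(); print(ctrl.tips_ahead,o["finger_gap"],o["grip_force"],o["ee_rot"],o["clock"])
im=ctrl.capture("scene")[40:260,180:440]
cv2.imwrite("pics/s2.png",cv2.resize(im[:,:,::-1],None,fx=3,fy=2.7,interpolation=cv2.INTER_CUBIC))
p=ctrl.camera_params("scene")
pt=np.array([[*o["tool_pos"]],[*(o["tool_pos"]-np.array([0,0,19]))]])
print(cv2.projectPoints(pt,cv2.Rodrigues(p["R"])[0],p["t"],p["K"],p["distortion"])[0])
```

```text
19.0 0.004389921965300786 0.0 [ 2.11029383e-04  8.27880891e-01 -5.60903823e-01 -2.93911390e-04] 6.875
[[[335.3080026  126.8062539 ]]

 [[333.61766569 134.55486988]]]
```

View pics/s2.png

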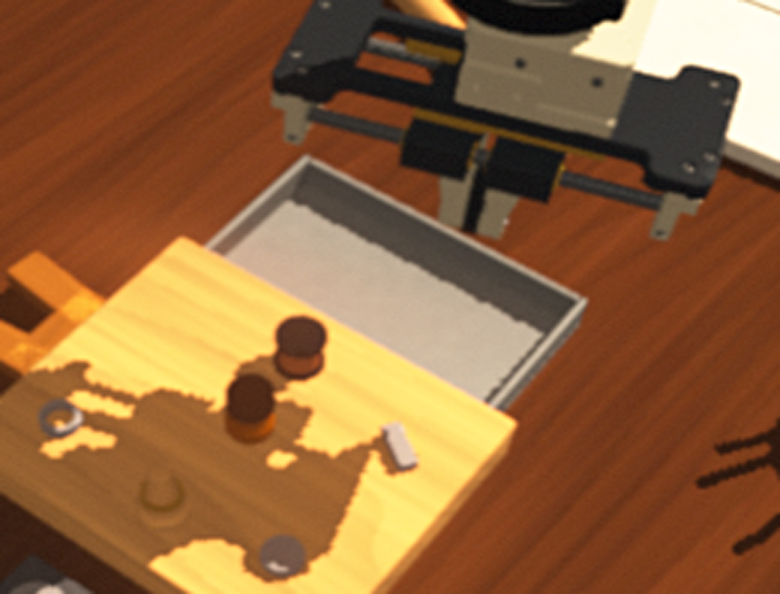

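The bar was not touched. In the crop the fingertips are at about (337,126) in full-image pixels, where the TCP itself projects (335,127), not 19 mm ahead of it (334,135). So the tips probably passed over the bar. I'll touch a free patch of board to measure the real tip length.

Run:
```python
from h import *
p=np.array([79.5,42.8]); d=np.array([62,100.])-p; d/=np.linalg.norm(d); q=quat(d); a=C+B@(p-d*38)
ctrl.move_to([*a,150],q); ctrl.line_to([*a,63],speed=120); ctrl.hold(0.2)
print(ctrl.line_to([*a,36],speed=12,until_force=4)); o=ctrl.observe(); print(o["tool_pos"],o["wrist_force"],o["clock"])
```

```text
False
[672.08531232  32.40778636  36.05739025] [-0.42651401  1.41804007  0.58758853] 10.95
```

Run:
```python
from h import *
o=ctrl.observe()
im=ctrl.capture("scene")[60:300,160:420]
cv2.imwrite("pics/s3.png",cv2.resize(im[:,:,::-1],None,fx=2.5,fy=2.5,interpolation=cv2.INTER_CUBIC))
p=ctrl.camera_params("scene")
pt=np.array([o["tool_pos"]])
print(cv2.projectPoints(pt,cv2.Rodrigues(p["R"])[0],p["t"],p["K"],p["distortion"])[0])
```

```text
[[[304.77495929 227.12450236]]]
```

View pics/s3.png

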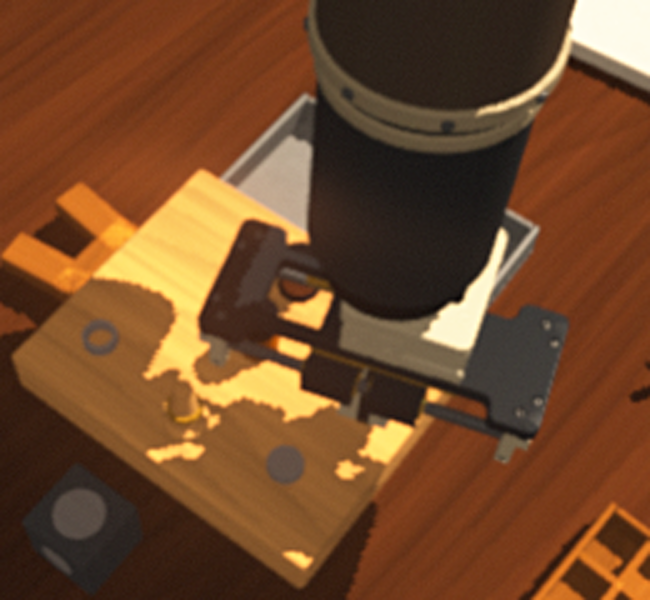

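The tips are level with the TCP and hang only about 40 mm below the gripper's side brackets, so at sweep height the 193 mm body would pass at the height of the jar and cone. I'll turn the tool so the long body lies along the sweep. That keeps it in the outer strip, clear of the row. Then I'll probe the board height again.

Run:
```python
s=open('h.py').read()
s=s.replace("y=np.r_[w[1],-w[0],0]","y=np.r_[w,0]").replace("across the sweep","along the sweep")
open('h.py','w').write(s)
from h import *
o=ctrl.observe()["tool_pos"]; ctrl.line_to([o[0],o[1],150],speed=200)
p=np.array([79.5,42.8]); d=np.array([64,100.])-p; d/=np.linalg.norm(d); q=quat(d); a=C+B@(p-d*44)
ctrl.move_to([*a,120],q); ctrl.line_to([*a,40],speed=120); ctrl.hold(0.2)
print(ctrl.line_to([*a,20],speed=10,until_force=4)); o=ctrl.observe(); print(o["tool_pos"],o["wrist_force"],o["clock"])
im=ctrl.capture("scene")[60:300,160:420]
cv2.imwrite("pics/s4.png",cv2.resize(im[:,:,::-1],None,fx=2.5,fy=2.5,interpolation=cv2.INTER_CUBIC))
```

```text
True
[672.98525475  26.36044587  25.59725129] [-0.51074293 -0.89602477  5.80715869] 15.4583
```

View pics/s4.png

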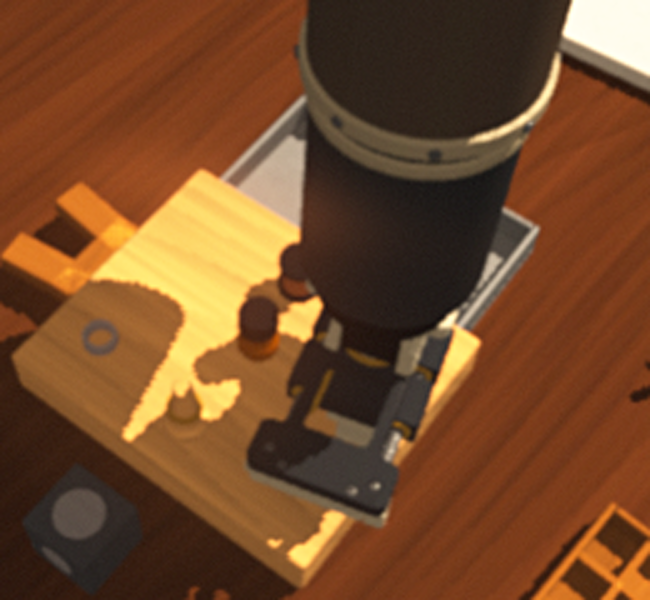

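Contact came at TCP z = 25.6, so the real tips end about 14 mm behind the TCP. Next I sweep the bar at TCP z = 28.5, which puts the tips about 3 mm above the board, with the tool along the sweep.

Run:
```python
from h import *
p=np.array([79.5,42.8]); d=np.array([64,100.])-p; d/=np.linalg.norm(d)
e=p+d*(115-p[1])/d[1]; e=C+B@e; o=ctrl.observe()["tool_pos"]
ctrl.line_to([o[0],o[1],28.3],speed=40); ctrl.line_to([*e,28.3],speed=110); 
print(ctrl.observe()["wrist_force"]); ctrl.line_to([*e,120],speed=200)
print(ctrl.observe()["clock"])
im=ctrl.capture("scene")[60:300,160:420]
cv2.imwrite("pics/s5.png",cv2.resize(im[:,:,::-1],None,fx=2.5,fy=2.5,interpolation=cv2.INTER_CUBIC))
```

```text
[-0.59811436  0.56947203 -1.42318643]
17.6
```

View pics/s5.png

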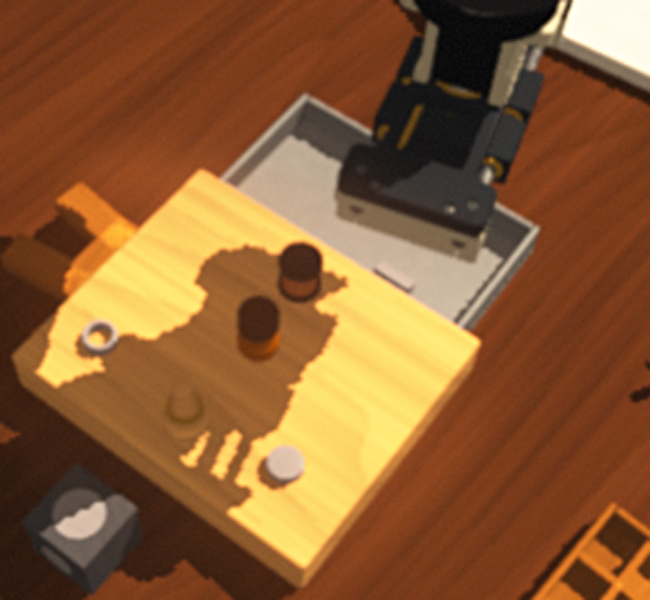

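The bar lies in the tray at crop (393,275), and everything else is undisturbed. Next are the disc and the ring, swept the same way.

Run:
```python
from h import *
t=28.3-ctrl.tips_ahead
sweep((72.5,-52.8),66,40,ye=116,tip=t)
sweep((-79,-56),-73,40,ye=116,tip=t)
ctrl.move_to([450,-250,200],quat((0,1)))
print(ctrl.observe()["clock"])
im=ctrl.capture("scene")[60:300,160:420]
cv2.imwrite("pics/s6.png",cv2.resize(im[:,:,::-1],None,fx=2.5,fy=2.5,interpolation=cv2.INTER_CUBIC))
```

```text
22.5 [636.89063052 139.17095227 148.84512223] [ 0.20494192 -0.26072724 -0.9670709 ]
27.5 [499.74751727 127.53911974 149.03847376] [-0.04272416 -0.16122971 -0.33808335]
28.9167
```

View pics/s6.png

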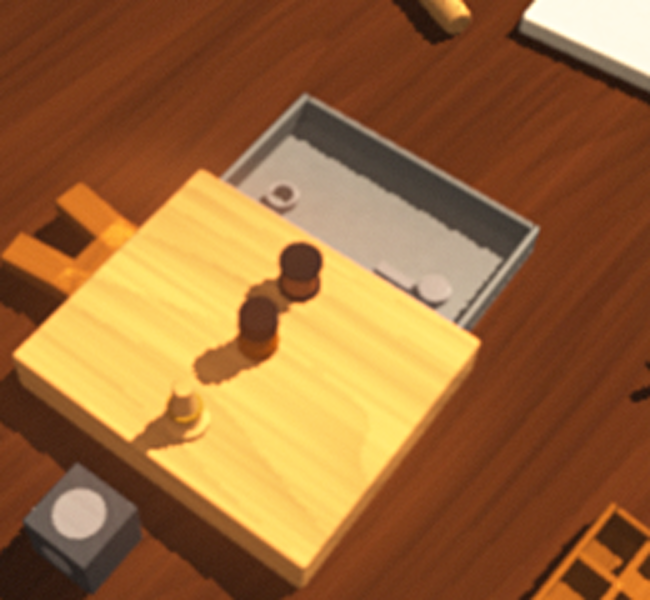

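The ring (280,195), bar (393,275) and disc (432,290) all lie flat in the tray. The jar, cone, spool and block are where they started.

```bash
python3 -c "
from bench import ctrl
print(ctrl.close_job())"
```

```text
the job is handed in; nothing more can be done
None
```

I swept the ring blank, bar offcut and disc into the catch tray and handed the job in at about 29 s; the last picture shows the jar, cone, spool and doming block where they started, but no verdict came back.

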